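# Teach a sample transfer by pointing

## Robot

A 6-joint arm with a two-finger parallel gripper is mounted at the origin on the work surface. World frame = base frame: x ahead of the robot, y to its left, z up, the work surface at z = 0. Lengths are in m, angles in rad, forces in N, time in s.
With the tool pointing down it reaches from about 0.25 to 0.775 m from the base axis. Payload 4 kg.
Tool frame: the origin (TCP) lies between the finger pads, 19 mm behind the fingertips; this is the grasp point; z points along the fingers, y is the line along which they close (so a half turn about z gives the same grasp; the last joint's range is limited). The gripper opens to 94 mm and grips with 3 to 60 N. Pads are 16 mm wide; open, the fingers measure 119 mm over their backs; the gripper's body (75 mm by 177 mm) begins 78 mm behind the grasp point.
Start: joints at [-1.311, 0.087, 1.371, -0, 1.684, -0.103], TCP at [0.195, -0.514, 0.224] pointing down, gripper open.
Joint ranges: [-3.1, 3.1], [-0.76, 2.03], [0.27, 2.55], [-1.08, 4.22], [0.17, 2.65], [-2.57, 2.57]. Speed limits (rad/s): [2.79, 2.79, 3.14, 3.14, 3.14, 3.14].

## Interface

Orientations are given as a unit quaternion [x, y, z, w].
In Python, from station import arm, cams gives the robot as it stands.
- The arm moves only by the tool pendant, called after ">>>" as name(argument=value, ...) on one line, values as JSON. Schema: {"type":"object","properties":{"ticks":{"type":"string"},"only":{"type":"string"},"quiet":{"type":"boolean"},"lines":{"type":"string"}},"required":["ticks"],"additionalProperties":false}. ticks is a string of 1 to 12 rows, parted by a bar, with the numbers parted by commas; each row has 5 numbers: the finger opening in m, then dx, dy, dz in shares of 1 m (1.0 is 1 m), then a turn about the tool's z in parts of the range, where 1.0 means pi rad; each row is the pose to reach, as a shift and turn from the pose commanded when the call began, along the tool's axes at that moment; what a row does not reach only later rows make up. A row lasts 1/10 s, in which the tool goes at most 0.05 m and 0.15 rad, less where a joint would pass 70% of its speed; a pose out of reach is approached as far as the arm can. The fingers move at their own pace and stop on an object; the grip force is fixed at half the most. Time passes only in rows, so rows that do not move let the fingers close. The tool returns the time, the measured TCP pose, the force, the opening and the grip force at its end. only (a regular expression) keeps the lines of the reply that match it, lines (a string "A,B") keeps lines A to B, and quiet returns only ok. A shift or turn number past 1, either way, is cut back to 1. Input that does not fit is refused with a message, and nothing moves.
- arm.state(): the state, without advancing time (a new reading comes with each control period).
- cams.grab_frame(name): name is "scene" or "side" or "wrist"; returns a dict with "color" (420x560x3 uint8, red, green, blue), "depth" (420x560 float32, m along the optical axis (not along the pixel's ray), 0 where there is no reading), "camera_matrix" (3x3 intrinsics, pixels), "rvec" (rotation vector, rad) and "tvec" (3), from world to camera coordinates, as OpenCV has them; the wrist camera has in their place "hand_eye" (4x4, takes a point from camera to tool coordinates, whose origin is the TCP and whose axes are the flange's). Camera axes: x right, y down, z forward; pixel columns grow to the right and rows downward; lengths in m; the calibration is good to about 2 mm. A picture is of the moment at which its call begins: read the wrist's pose just before it.
- arm.finish_job(): hands the job in; it is judged then, once.
Trained networks look in the newest picture that a camera, given by its name, has taken for a name from the list of things; names that differ only in an ending like _2 or _b are one class to them, and where a whole thing is asked for, a point or a joint stands for the part that bears it (a point fixed in the world has none). Each returns a list of dicts, best first, with "score" (0 to 1); they miss things now and then, are a little off and sometimes report something else, mostly with a low value. They report only what shows in the picture. A call takes as long as a camera call. They do not tell look-alikes from the thing itself.
- cams.boxes_of(name, camera): "location" ([column, row] in pixels, amid what is visible of it).
- cams.cut_out(name, camera): "mask" (420x560 bool, what is visible of it) and "location" ([column, row] in pixels, amid what is visible of it).
The state is a dict: "t": time; "joint_positions": joint angles; "qvel": joint speeds; "joint_efforts": joint torques, N m; "position": TCP position; "eef_rot": TCP orientation; "contact_force": force on the tool from outside, world axes, zero at the start; "wrist_torque": the same for the moment, N m; "finger_gap": finger opening in m; "finger_force": force on a finger pad.
Only numpy, scipy, OpenCV 4.12 (cv2) and the standard library are available. Lean on these libraries where they do the work, as an engineer would, in place of code of your own. Each camera call takes 0.05 s, during which the arm holds its last target. There are 200 camera calls.

## Task

Teach the measuring bench a sample transfer by pointing, touching none of the stages or samples: point down at the middle of the ring-shaped sample with the fingertips just above it (one to four centimetres) and stay there for two seconds, then point in the same way at the middle of the empty stage's platform for two seconds. Then store the transfer by pressing the big button of the control box fully down and letting go of it. Leave the small button and everything else on the bench alone.

Things in the scene. Friction and masses are not known exactly. Their poses are not given: they have to be found in the camera images.
- ring: the ring-shaped sample: loose aluminium ring lying flat on a stage, 44 mm outside, 24 mm hole, 12 mm high. Origin: centre of the underside, on its axis; z up
- ring_top (a point): centre of the ring's top face (middle of the hole, 12 mm above the ring's underside): point at this, from above
- disc: the other sample, not to be pointed at: loose solid aluminium disc without a hole, 44 mm diameter, 12 mm high, lying on its stage. Origin: centre of the underside; z up
- ring_stage: sample stage fixed to the bench: 84 mm square black base plate, 36 mm aluminium post with a small black clamp knob on its +y side, 80 mm square black platform 14 mm thick with its top 70 mm above the bench; carries the ring. Origin: centre of the underside; z up, stands upright at any yaw
- disc_stage: sample stage fixed to the bench: 84 mm square black base plate, 36 mm aluminium post with a small black clamp knob on its +y side, 80 mm square black platform 14 mm thick with its top 90 mm above the bench; carries the disc. Origin: centre of the underside; z up, stands upright at any yaw
- empty_stage: sample stage fixed to the bench: 84 mm square black base plate, 36 mm aluminium post with a small black clamp knob on its +y side, 80 mm square black platform 14 mm thick with its top 80 mm above the bench; carries nothing. Origin: centre of the underside; z up, stands upright at any yaw
- empty_stage_top (a point): centre of the top face of the empty stage's platform, 80 mm above the bench: point at this, from above
- control_box: grey control box fixed to the bench, 85 x 140 x 42 mm (x, y, z), dark display on top, with two grey push buttons on its top, in black housings: the big one towards its +y end, the small one towards its -y end. Origin: centre of the underside; z up
- big_button_top (a point): centre of the top of the big button (36 mm diameter); moves down with it; its axis is vertical
- big_button (a joint): travel of the big button (36 mm diameter), m: fingers can press it from straight above; reads 0 when up, grows as it is pressed, 0.006 m when fully down, springs back; about 5 N holds it fully down
- small_button (a joint): travel of the small button (20 mm diameter, 82 mm from the big one), m; must not be pressed: fingers can press it from straight above; reads 0 when up, grows as it is pressed, 0.006 m when fully down, springs back; about 5 N holds it fully down
- power_pack: bystander: loose black box 105 x 55 x 36 mm with a white plate on top; origin: centre of the underside
- vial: bystander: loose amber vial, 28 mm diameter, 75 mm high; origin: centre of the underside
- dish: bystander: loose clear round dish, 80 mm diameter, 16 mm high; origin: centre of the underside
- weight: bystander: loose brass calibration weight, 34 mm diameter, 52 mm high; origin: centre of the underside
- screwdriver: bystander: loose screwdriver lying down, 150 mm long, along its x axis; origin: its underside
- slide_box: bystander: loose cardboard box 85 x 60 x 32 mm; origin: centre of the underside
- jar: bystander: loose white jar, 52 mm diameter, 55 mm high; origin: centre of the underside
Not all that is in view belongs to the job. Of the things shaped like the control_box, the grey one is meant. What is shaped like the empty_stage but purple is not meant.

How it is judged:
On the way, in this order (a step that is already met when the one before it is completed fails the run):
1. the tool point stays just above the middle of the ring (within 20 mm sideways, TCP 20 to 80 mm above its top), pointing down, for 1.5 s (horizontal distance between the grasp point and ring_top below 0.02 m and z of the grasp point in the frame of ring_top between 0.02 and 0.08 m and angle between the grasp point's own z axis and vertical above 2.3 rad), for 1.5 s.
2. the tool point stays just above the middle of the empty platform in the same way for 1.5 s (horizontal distance between the grasp point and empty_stage_top below 0.02 m and z of the grasp point in the frame of empty_stage_top between 0.02 and 0.08 m and angle between the grasp point's own z axis and vertical above 2.3 rad), for 1.5 s.
3. the big button is pressed fully down (over 4.5 mm) (value of joint big_button above 0.0045 m), for 0.05 s.
At the end, for the whole second after the job is handed in: both buttons are up again (under 1.5 mm), ring and disc lie at rest within 6 mm of where they began, each bystander within 15 mm of where it began (value of joint each of big_button, small_button below 0.0015 m and distance of each of ring, disc from where it was at the start of the episode below 0.006 m and linear speed of each of ring, disc below 0.02 m/s and distance of each of power_pack, vial, dish, weight, screwdriver, slide_box, jar from where it was at the start of the episode below 0.015 m); the robot touches nothing.
It fails at once if the robot touches the ring or the disc (contact force between any of the fingers, the arm and ring above 0.3 N or contact force between any of the fingers, the arm and disc above 0.3 N).
It fails at once if the robot touches a stage (contact force between any of the fingers, the arm and ring_stage above 0.3 N or contact force between any of the fingers, the arm and disc_stage above 0.3 N or contact force between any of the fingers, the arm and empty_stage above 0.3 N).
It fails at once if the small button is pressed (over 2 mm) (value of joint small_button above 0.002 m).
It fails at once if the ring or the disc is moved or lifted (over 10 mm) (distance of any of ring, disc from where it was at the start of the episode above 0.01 m).
It fails at once if a bystander is moved or lifted (over 20 mm) (distance of any of power_pack, vial, dish, weight, screwdriver, slide_box, jar from where it was at the start of the episode above 0.02 m).
It also fails if it takes over 61 s, if anything falls off the work surface, if the arm or the gripper's body presses on something with over 40 N, if the wrist force passes 120 N, or if a joint passes its speed limit or range.

## Working session

There is one attempt and no reset: what is moved stays moved. The work goes in short steps, Python scripts to look and compute and a tool call to move; the robot and the scene stay as the last step left them, time stands still between calls to the robot, and variables do not carry over. Pictures are saved under pics/ and viewed, at most 10 in all, crops included, and the job is handed in when it is done.

```bash
mkdir -p pics; cat > h.py <<'E'
import numpy as np, cv2
from station import arm, cams
from scipy.spatial.transform import Rotation as R
def pose():
    s=arm.state(); T=np.eye(4); T[:3,:3]=R.from_quat(s["eef_rot"]).as_matrix(); T[:3,3]=s["position"]; return T
def grab(n):
    T=pose(); f=cams.grab_frame(n)
    if n=="wrist": f["W"]=T@f["hand_eye"]
    else:
        M=np.eye(4); M[:3,:3]=cv2.Rodrigues(np.array(f["rvec"],float))[0]; M[:3,3]=np.ravel(f["tvec"]); f["W"]=np.linalg.inv(M)
    return f
def cloud(f):
    K=f["camera_matrix"]; d=f["depth"]; v,u=np.indices(d.shape)
    p=np.stack([(u-K[0,2])/K[0,0]*d,(v-K[1,2])/K[1,1]*d,d],-1)
    return p@f["W"][:3,:3].T+f["W"][:3,3]
def save(f,n,crop=None,s=1):
    c=f["color"][...,::-1]
    if crop: c=c[crop[1]:crop[3],crop[0]:crop[2]]
    cv2.imwrite("pics/"+n,cv2.resize(c,None,fx=s,fy=s,interpolation=cv2.INTER_CUBIC))
E
python3 - <<'E'
from h import *
print(arm.state())
for n in ["scene","side"]:
    f=grab(n); save(f,n+"0.png"); P=cloud(f); print(n,f["W"][:3,3].round(2))
    for o in ["ring","disc","ring_stage","empty_stage","control_box","big_button","small_button"]:
        for r in cams.cut_out(o,n):
            m=r["mask"]&(f["depth"]>0); q=P[m]
            if len(q): print(n,o,round(r["score"],2),np.round(r["location"]),m.sum(),np.median(q,0).round(3),"ztop",np.percentile(q[:,2],97).round(3))
E
```

```text
{'t': 0.0, 'joint_positions': array([-1.31107128e+00,  8.79220323e-02,  1.37224284e+00, -2.06595461e-05,
        1.68360784e+00, -1.03091245e-01]), 'qvel': array([ 1.61069486e-04,  1.80346831e-03, -1.15400148e-03,  3.48629571e-04,
       -1.90505274e-03, -5.22834902e-05]), 'joint_efforts': array([ 1.76301732e-03, -3.40181351e+01, -3.02426434e+01,  7.19982502e-02,
        3.30137741e-02, -1.78894861e-04]), 'position': array([ 0.19506112, -0.5136997 ,  0.22312796]), 'eef_rot': array([ 9.83590241e-01,  1.80413551e-01, -9.55141774e-05, -1.08588238e-03]), 'contact_force': array([0.22523342, 0.21321488, 0.18060267]), 'wrist_torque': array([0.01655693, 0.02652925, 0.00030015]), 'finger_force': 0.0, 'finger_gap': 0.093740242326109}
scene [1.02 0.47 0.62]
scene ring 0.74 [233. 190.] 1374 [ 0.441 -0.198  0.04 ] ztop 0.063
scene ring 0.61 [208. 222.] 221 [ 0.621 -0.089  0.08 ] ztop 0.082
scene disc 0.87 [284. 268.] 366 [0.619 0.143 0.101] ztop 0.103
scene disc 0.43 [306. 223.] 977 [0.419 0.038 0.034] ztop 0.037
scene ring_stage 0.8 [202. 240.] 1500 [ 0.645 -0.079  0.058] ztop 0.071
scene empty_
[... 304 characters left out ...]
 160.] 1111 [ 0.255 -0.254  0.039] ztop 0.062
scene control_box 0.75 [234. 194.] 1496 [ 0.44  -0.197  0.04 ] ztop 0.063
scene control_box 0.72 [285. 269.] 319 [0.619 0.143 0.101] ztop 0.103
scene big_button 0.57 [278. 151.] 73 [ 0.227 -0.235  0.062] ztop 0.064
scene small_button 0.5 [382. 375.] 1606 [0.626 0.372 0.009] ztop 0.016
side [-0.08 -0.78  0.7 ]
side ring 0.74 [319. 306.] 59 [ 0.385 -0.29   0.008] ztop 0.019
side empty_stage 0.93 [214. 175.] 379 [0.458 0.402 0.072] ztop 0.081
side empty_stage 0.72 [226. 197.] 718 [0.438 0.254 0.042] ztop 0.081
side control_box 0.47 [322. 303.] 48 [ 0.385 -0.291  0.009] ztop 0.018
side big_button 0.57 [250. 311.] 185 [ 0.216 -0.247  0.063] ztop 0.065
```

View pics/scene0.png

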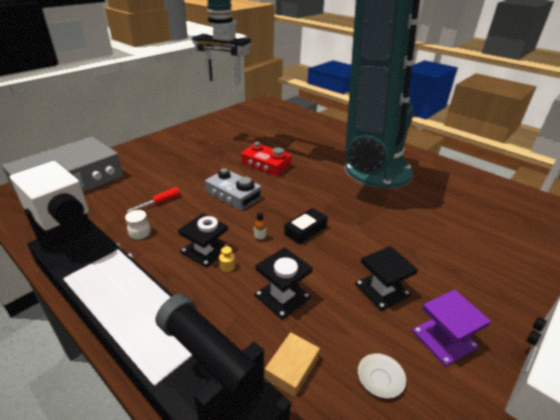

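View pics/side0.png

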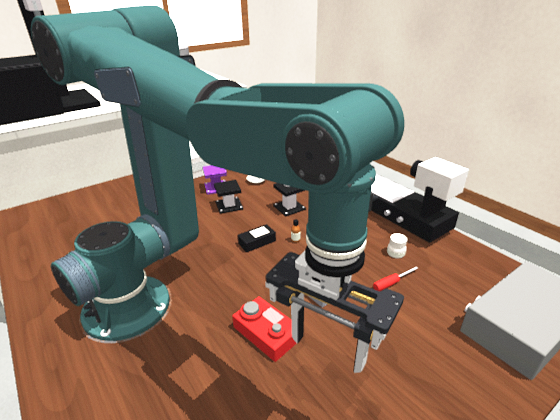

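Scene view: the ring is at (207,223) on a black stage and the disc at (285,268). The empty black stage is at (388,265), with the purple look-alike at (452,320). The grey box is at (233,190), with buttons at (223,175) and (245,184), and the red look-alike is at (266,160). In the side view the gripper hides the grey box and the ring stage. I choose the ring at (207,223), the black stage and the grey box. Next is a close crop plus measurements.

```bash
python3 - <<'E'
from h import *
f=grab("scene"); save(f,"crop1.png",(170,140,310,245),5); P=cloud(f)
def rep(t,x0,x1,y0,y1,z0,z1):
    v=P[...,2]; m=(f["depth"]>0)&(P[...,0]>x0)&(P[...,0]<x1)&(P[...,1]>y0)&(P[...,1]<y1)&(v>z0)&(v<z1)
    n,l,s,c=cv2.connectedComponentsWithStats(m.astype(np.uint8))
    for i in range(1,n):
        if s[i,4]<15: continue
        q=P[l==i]; r=cv2.minAreaRect((q[:,:2]*1000).astype(np.float32))
        print(t,"px",c[i].round(),s[i,4],"z",np.median(q[:,2]).round(4),"rect",np.round(r[0]),np.round(r[1]),round(r[2],1))
rep("ring",.54,.7,-.17,0,.076,.09)
rep("rplat",.54,.7,-.17,.02,.064,.0745)
rep("empty",.36,.54,.18,.36,.076,.086)
rep("box",.34,.54,-.3,-.1,.037,.047)
rep("btn",.34,.54,-.3,-.1,.056,.075)
rep("disc",.54,.7,.06,.22,.095,.11)
rep("vial",.4,.6,-.1,.1,.03,.2)
rep("weight",.55,.75,-.06,.05,.03,.06)
E
```

```text
ring px [208. 223.] 172 z 0.081 rect [619. -91.] [42. 42.] 42.1
rplat px [201. 231.] 656 z 0.0692 rect [630. -97.] [82. 82.] 7.4
rplat px [208. 223.] 34 z 0.0701 rect [614. -99.] [11. 20.] 50.7
empty px [390. 264.] 1145 z 0.0791 rect [448. 272.] [81. 83.] 72.4
box px [231. 185.] 586 z 0.0412 rect [ 425. -223.] [ 86. 142.] 3.0
btn px [224. 171.] 30 z 0.0619 rect [ 422. -263.] [13. 17.] 45.6
btn px [245. 181.] 96 z 0.0621 rect [ 415. -184.] [35. 33.] 45.9
disc px [286. 267.] 334 z 0.1011 rect [616. 140.] [43. 42.] 18.2
vial px [260. 223.] 170 z 0.0499 rect [512. -32.] [21. 25.] 23.2
vial px [301. 225.] 375 z 0.0351 rect [431.  28.] [56. 61.] 88.8
vial px [223. 226.] 65 z 0.0688 rect [594. -77.] [15. 34.] 5.5
vial px [280. 251.] 44 z 0.0895 rect [584.  95.] [32.  8.] 1.1
weight px [212. 241.] 32 z 0.0578 rect [634. -56.] [61.  6.] 1.7
weight px [227. 255.] 171 z 0.0362 rect [632. -16.] [27. 32.] 56.6
```

View pics/crop1.png

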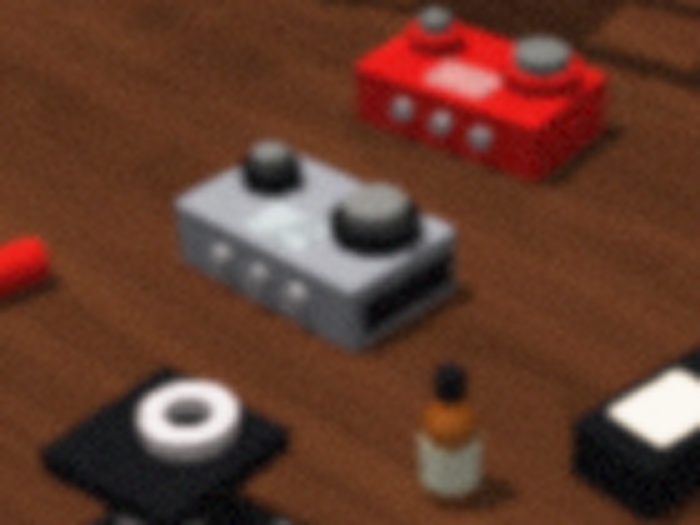

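The crop confirms the choice: the grey box's larger button is at crop (375,205), which is scene (245,181), at its +y end. The ring with its hole is at crop (188,415). The sizes and heights match the text. Next I check the clearance and work out the moves in tool axes.

```bash
cat > to.py <<'E'
import sys
from h import *
T=pose(); p=np.array(list(map(float,sys.argv[1:4]))); print("pos",T[:3,3].round(4),"d tool",(T[:3,:3].T@(p-T[:3,3])).round(4),"zaxis",T[:3,2].round(3))
E
python3 to.py 0.619 -0.091 0.2
python3 - <<'E'
from h import *
f=grab("scene"); P=cloud(f)
m=(f["depth"]>0)&(P[...,2]>.11)&(P[...,0]>.3)&(P[...,0]<.9)&(abs(P[...,1])<.6)
q=P[m]; print(len(q), q.min(0), q.max(0)) if len(q) else print("none")
for y in np.arange(-.6,.6,.1):
    k=q[(q[:,1]>=y)&(q[:,1]<y+.1)]
    if len(k): print(round(y,1),k[:,0].min().round(3),k[:,2].max().round(3))
E
```

```text
pos [ 0.1952 -0.5142  0.2244] d tool [ 0.5464 -0.2453  0.0243] zaxis [ 0. -0. -1.]
9285 [ 0.80971321 -0.31393576  0.11001061] [0.89997047 0.29131627 0.23422965]
-0.4 0.819 0.233
-0.3 0.81 0.234
-0.2 0.834 0.222
0.1 0.833 0.218
0.2 0.81 0.214
```

>>> pendant(ticks="0.0,0.045,-0.02,0,0 | 0.0,0.09,-0.04,0,0 | 0.0,0.135,-0.06,0,0 | 0.0,0.18,-0.08,0,0 | 0.0,0.225,-0.1,0,0 | 0.0,0.27,-0.12,0,0 | 0.0,0.315,-0.14,0,0 | 0.0,0.36,-0.16,0,0 | 0.0,0.4,-0.18,0,0 | 0.0,0.43,-0.19,0,0 | 0.0,0.45,-0.2,0,0 | 0.0,0.45,-0.2,0,0")

```text
t: 2.1
position: [0.5464, -0.1652, 0.2238]
eef_rot: [0.983, 0.182, 0.0, -0.0]
contact_force: [0.7, -1.1, -0.2]
finger_gap: 0.0021
finger_force: 0.0
```

```bash
python3 - <<'E'
from h import *
f=grab("wrist"); save(f,"w1.png"); P=cloud(f)
for o in ["ring","big_button","small_button","ring_stage","control_box"]:
    for r in cams.cut_out(o,"wrist")[:3]:
        m=r["mask"]&(f["depth"]>0); q=P[m]
        if len(q):
            zt=np.percentile(q[:,2],90); k=q[abs(q[:,2]-zt)<.004]; c=cv2.minEnclosingCircle((k[:,:2]*1000).astype(np.float32))
            print(o,round(r["score"],2),np.round(r["location"]),"ztop",zt.round(4),"circ mm",np.round(c[0],1),round(c[1],1))
E
python3 to.py 0.619 -0.091 0.122
```

```text
ring 0.82 [224.  92.] ztop 0.0831 circ mm [619.1 -93.6] 21.9
ring_stage 0.92 [246.  86.] ztop 0.0713 circ mm [630.3 -98. ] 55.8
control_box 0.77 [272. 274.] ztop 0.043 circ mm [ 440.2 -184.9] 37.7
pos [ 0.5442 -0.1686  0.2245] d tool [ 0.0974 -0.0462  0.1025] zaxis [ 0. -0. -1.]
```

View pics/w1.png

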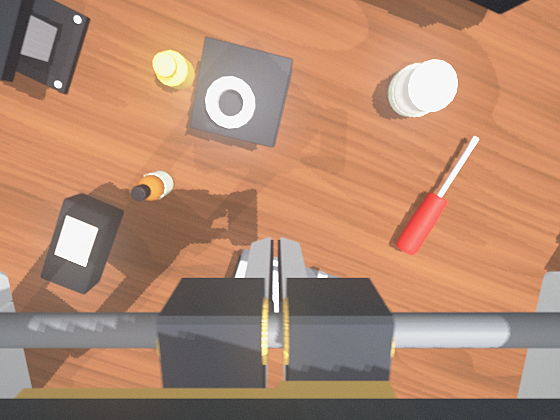

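The wrist view shows the ring at (230,102) on its black stage. It measures (0.619,-0.093) with the top at 0.083, and both views agree to about 2.5 mm. I'll descend and dwell.

>>> pendant(ticks="0.0,0.035,-0.016,0,0 | 0.0,0.07,-0.032,0,0 | 0.0,0.097,-0.045,0,0 | 0.0,0.097,-0.045,0.03,0 | 0.0,0.097,-0.045,0.06,0 | 0.0,0.097,-0.045,0.085,0 | 0.0,0.097,-0.045,0.1,0 | 0.0,0.097,-0.045,0.1,0 | 0.0,0.097,-0.045,0.1,0")

```text
t: 3.3
position: [0.6199, -0.0917, 0.1252]
eef_rot: [0.984, 0.18, 0.001, 0.0]
contact_force: [0.3, 0.5, 0.3]
finger_gap: 0.0006
finger_force: 0.0
```

```bash
python3 to.py 0.619 -0.0925 0.123
```

```text
pos [ 0.6199 -0.0917  0.1252] d tool [-0.0011  0.0005  0.0022] zaxis [ 0.001 -0.    -1.   ]
```

>>> pendant(ticks="0,0,0,0,0 | 0,0,0,0,0 | 0,0,0,0,0 | 0,0,0,0,0 | 0,0,0,0,0 | 0,0,0,0,0 | 0,0,0,0,0 | 0,0,0,0,0 | 0,0,0,0,0 | 0,0,0,0,0 | 0,0,0,0,0 | 0,0,0,0,0")

```text
t: 4.5
position: [0.6196, -0.091, 0.1243]
eef_rot: [0.984, 0.18, -0.0, 0.0]
contact_force: [-0.3, -0.5, 0.7]
finger_gap: 0.0006
finger_force: 0.0
```

>>> pendant(ticks="0,0,0,0,0 | 0,0,0,0,0 | 0,0,0,0,0 | 0,0,0,0,0 | 0,0,0,0,0 | 0,0,0,0,0 | 0,0,0,0,0 | 0,0,0,0,0 | 0,0,0,0,0 | 0,0,0,0,0")

```text
t: 5.5
position: [0.6196, -0.091, 0.1243]
eef_rot: [0.984, 0.18, 0.0, 0.0]
contact_force: [0.3, -1.0, 0.6]
finger_gap: 0.0004
finger_force: 0.0
```

```bash
python3 to.py 0.448 0.272 0.22
```

```text
pos [ 0.6196 -0.091   0.1243] d tool [-0.0316 -0.4003 -0.0958] zaxis [ 0. -0. -1.]
```

>>> pendant(ticks="0,0,0,-0.04,0 | 0,0,0,-0.08,0 | 0,-0.01,-0.03,-0.095,0 | 0,-0.03,-0.075,-0.095,0 | 0,-0.05,-0.12,-0.095,0 | 0,-0.07,-0.165,-0.095,0 | 0,-0.08,-0.21,-0.095,0 | 0,-0.09,-0.255,-0.095,0 | 0,-0.1,-0.3,-0.095,0 | 0,-0.11,-0.345,-0.095,0 | 0,-0.12,-0.385,-0.095,0 | 0,-0.12,-0.4,-0.095,0")

```text
t: 6.7
position: [0.3632, 0.2427, 0.2198]
eef_rot: [0.983, 0.182, 0.0, -0.001]
contact_force: [0.6, -0.2, -0.4]
finger_gap: 0.0006
finger_force: 0.0
```

>>> pendant(ticks="0,0,0,0,0 | 0,0,0,0,0")

```text
t: 6.9
position: [0.3656, 0.2401, 0.2193]
eef_rot: [0.984, 0.181, 0.0, 0.0]
contact_force: [0.5, 0.6, 0.3]
finger_gap: 0.0002
finger_force: 0.0
```

```bash
python3 - <<'E'
from h import *
f=grab("wrist"); save(f,"w2.png"); P=cloud(f)
for r in cams.cut_out("empty_stage","wrist")[:3]:
        m=r["mask"]&(f["depth"]>0); q=P[m]; zt=np.percentile(q[:,2],90); k=q[abs(q[:,2]-zt)<.005]; c=cv2.minAreaRect((k[:,:2]*1000).astype(np.float32))
        print(round(r["score"],2),np.round(r["location"]),"ztop",zt.round(4),c)
E
python3 to.py 0.448 0.272 0.121
```

```text
0.71 [140.  33.] ztop 0.0811 ((475.84478759765625, 419.0960693359375), (81.60306549072266, 80.11028289794922), 69.6531982421875)
pos [0.366  0.2395 0.2192] d tool [ 0.0882 -0.0015  0.0982] zaxis [ 0.    -0.001 -1.   ]
```

View pics/w2.png

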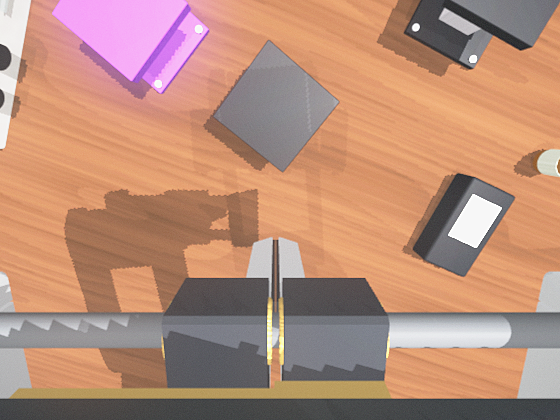

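The wrist view shows the empty black platform centred near (276,106). The network picked only the purple look-alike at (140,33), so I measure the black one from depth.

```bash
python3 - <<'E'
from h import *
f=grab("wrist"); P=cloud(f); print(P[106,276])
m=((f["depth"]>0)&(abs(P[...,2]-P[106,276,2])<.005)).astype(np.uint8); l=cv2.connectedComponents(m)[1]
print(cv2.minAreaRect((P[l==l[106,276]][:,:2]*1000).astype(np.float32)))
E
```

```text
[0.45058024 0.2708077  0.08040479]
((447.7839660644531, 270.9831848144531), (80.2023696899414, 80.43158721923828), 72.072021484375)
```

Both views agree: (0.448, 0.271, 0.080), and the platform measures 80 mm square.

>>> pendant(ticks="0.0,0.035,0,0,0 | 0.0,0.07,-0.001,0,0 | 0.0,0.087,-0.001,0,0 | 0.0,0.087,-0.001,0.03,0 | 0.0,0.087,-0.001,0.06,0 | 0.0,0.087,-0.001,0.085,0 | 0.0,0.087,-0.001,0.097,0 | 0.0,0.087,-0.001,0.097,0 | 0.0,0.087,-0.001,0.097,0")

```text
t: 7.95
position: [0.4473, 0.2719, 0.1233]
eef_rot: [0.984, 0.18, 0.001, -0.0]
contact_force: [-0.3, -0.2, 0.6]
finger_gap: 0.0006
finger_force: 0.0
```

>>> pendant(ticks="0,0,0,0,0 | 0,0,0,0,0 | 0,0,0,0,0 | 0,0,0,0,0 | 0,0,0,0,0 | 0,0,0,0,0 | 0,0,0,0,0 | 0,0,0,0,0 | 0,0,0,0,0 | 0,0,0,0,0 | 0,0,0,0,0 | 0,0,0,0,0")

```text
t: 9.15
position: [0.4465, 0.2722, 0.1222]
eef_rot: [0.984, 0.18, -0.0, 0.0]
contact_force: [-0.3, -0.6, -0.1]
finger_gap: 0.0007
finger_force: 0.0
```

>>> pendant(ticks="0,0,0,0,0 | 0,0,0,0,0 | 0,0,0,0,0 | 0,0,0,0,0 | 0,0,0,0,0 | 0,0,0,0,0 | 0,0,0,0,0 | 0,0,0,0,0 | 0,0,0,0,0 | 0,0,0,0,0")

```text
t: 10.15
position: [0.4465, 0.2722, 0.1222]
eef_rot: [0.984, 0.18, 0.0, 0.0]
contact_force: [0.0, -1.3, 0.5]
finger_gap: 0.0004
finger_force: 0.0
```

```bash
python3 to.py 0.415 -0.184 0.22
```

```text
pos [0.4465 0.2722 0.1222] d tool [-0.1913  0.4153 -0.0977] zaxis [ 0. -0. -1.]
```

>>> pendant(ticks="0,0,0,-0.045,0 | 0,0,0,-0.09,0 | 0,-0.02,0.03,-0.097,0 | 0,-0.045,0.07,-0.097,0 | 0,-0.07,0.11,-0.097,0 | 0,-0.095,0.15,-0.097,0 | 0,-0.12,0.19,-0.097,0 | 0,-0.145,0.23,-0.097,0 | 0,-0.17,0.27,-0.097,0 | 0,-0.195,0.31,-0.097,0 | 0,-0.22,0.35,-0.097,0 | 0,-0.24,0.38,-0.097,0")

```text
t: 11.35
position: [0.356, -0.1706, 0.2195]
eef_rot: [0.984, 0.18, 0.0, 0.001]
contact_force: [-0.1, 0.8, -0.6]
finger_gap: 0.0004
finger_force: 0.0
```

>>> pendant(ticks="0,-0.02,0.02,0,0 | 0,-0.04,0.035,0,0 | 0,-0.04,0.035,0,0 | 0,-0.04,0.035,0,0")

```text
t: 11.75
position: [0.332, -0.2151, 0.2193]
eef_rot: [0.984, 0.18, 0.0, -0.0]
contact_force: [-0.5, 0.4, 0.1]
finger_gap: 0.0007
finger_force: 0.0
```

```bash
python3 - <<'E'
from h import *
f=grab("wrist"); save(f,"w3.png"); P=cloud(f)
m=((f["depth"]>0)&(P[...,2]>.056)&(P[...,2]<.075)).astype(np.uint8); n,l,s,c=cv2.connectedComponentsWithStats(m)
for i in range(1,n):
    if s[i,4]>60:
        q=P[l==i]; e=cv2.minEnclosingCircle((q[:,:2]*1000).astype(np.float32)); print(c[i].round(),s[i,4],np.median(q,0).round(4),np.round(e[0],1),round(e[1],1))
for o in ["big_button","small_button"]: print(o,[(round(r["score"],2),np.round(r["location"])) for r in cams.boxes_of(o,"wrist")])
E
python3 to.py 0.415 -0.184 0.1
```

```text
[278. 109.] 1177 [ 0.4158 -0.1863  0.0643] [ 416.1 -186.3] 18.1
[360. 136.] 361 [ 0.4199 -0.2671  0.064 ] [ 420.5 -269.5] 11.3
[ 41. 373.] 644 [ 0.0505 -0.0364  0.063 ] [ 46.1 -32.6] 28.7
big_button [(0.98, array([275., 108.]))]
small_button [(0.88, array([358., 138.]))]
pos [ 0.3325 -0.2143  0.2194] d tool [0.0879 0.0011 0.1194] zaxis [ 0.  0. -1.]
```

View pics/w3.png

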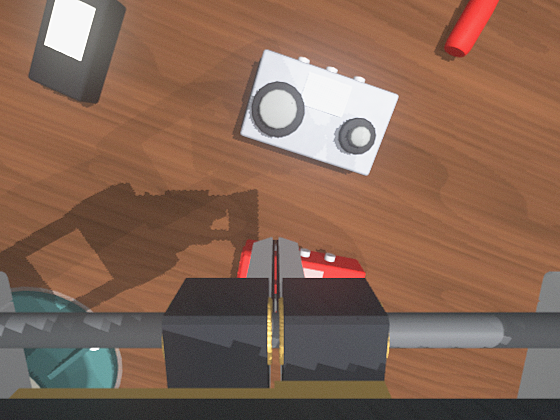

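The wrist view shows the grey box with its big button at (278,109) and the small one at (360,136). The big button's top is at (0.4155,-0.1855,0.063). I'll move over it and then press.

>>> pendant(ticks="0,0.035,0,0,0 | 0,0.07,0.002,0,0 | 0,0.088,0.002,0,0 | 0,0.088,0.002,0.04,0 | 0,0.088,0.002,0.08,0 | 0,0.088,0.002,0.115,0 | 0,0.088,0.002,0.125,0 | 0,0.088,0.002,0.125,0 | 0,0.088,0.002,0.125,0")

```text
t: 12.8
position: [0.4162, -0.1861, 0.0961]
eef_rot: [0.984, 0.181, 0.001, 0.001]
contact_force: [0.8, 0.3, 0.0]
finger_gap: 0.0004
finger_force: 0.0
```

```bash
python3 to.py 0.4155 -0.1855 0.076
```

```text
pos [ 0.4162 -0.1861  0.0961] d tool [-0.0005 -0.0008  0.0201] zaxis [ 0.003 -0.002 -1.   ]
```

>>> pendant(ticks="0,0,0,0.004,0 | 0,0,0,0.008,0 | 0,0,0,0.012,0 | 0,0,0,0.014,0 | 0,0,0,0.016,0 | 0,0,0,0.018,0 | 0,0,0,0.018,0")

```text
t: 13.5
position: [0.4154, -0.1862, 0.0771]
eef_rot: [0.984, 0.18, 0.001, 0.001]
contact_force: [-0.4, 0.4, 4.9]
finger_gap: 0.0006
finger_force: 2.4
```

>>> pendant(ticks="0,0,0,0.001,0 | 0,0,0,0.002,0 | 0,0,0,0.003,0 | 0,0,0,0.003,0 | 0,0,0,0.003,0")

```text
t: 14.0
position: [0.4156, -0.1863, 0.0768]
eef_rot: [0.984, 0.18, 0.001, 0.001]
contact_force: [-5.2, 3.6, 17.3]
finger_gap: 0.0005
finger_force: 8.9
```

The button is on its stop: the force rose to 17 N with no further travel. I'll release it and retreat.

>>> pendant(ticks="0,0,0,-0.01,0 | 0,0,0,-0.03,0 | 0,0,0,-0.07,0 | 0,0,0,-0.11,0 | 0,0,0,-0.15,0 | 0,-0.045,0,-0.15,0 | 0,-0.09,0,-0.15,0 | 0,-0.09,0,-0.15,0 | 0,-0.09,0,-0.15,0")

```text
t: 14.9
position: [0.3303, -0.2179, 0.2229]
eef_rot: [0.984, 0.179, 0.0, -0.0]
contact_force: [0.2, 0.7, 0.3]
finger_gap: 0.0008
finger_force: 0.0
```

```bash
python3 - <<'E'
from h import *
f=grab("wrist"); save(f,"w4.png"); P=cloud(f)
m=((f["depth"]>0)&(P[...,2]>.056)&(P[...,2]<.075)).astype(np.uint8); n,l,s,c=cv2.connectedComponentsWithStats(m)
for i in range(1,n):
    if s[i,4]>60: print(c[i].round(),np.median(P[l==i],0).round(4))
f=grab("scene"); save(f,"s4.png")
E
```

```text
[276. 106.] [ 0.4158 -0.1862  0.0642]
[357. 134.] [ 0.42  -0.267  0.064]
[ 42. 371.] [ 0.0494 -0.0375  0.0635]
```

View pics/s4.png

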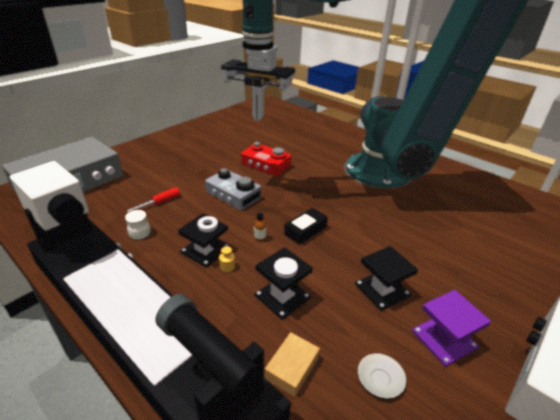

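The scene is unchanged: the ring is at (207,223), the disc at (285,268) and all bystanders are in place. Both buttons are up at z 0.064, and the arm is clear of everything.

```bash
python3 -c "
from station import arm
print(arm.finish_job())"
```

```text
the job is handed in; nothing more can be done
None
```

The job is handed in, with no verdict shown: I pointed at the ring and then the empty black stage for over 2 s each, pressed the grey box's big button to its stop and released it, and the final pictures show both buttons up and nothing moved.

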